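Bring the beads to the pouring corner of the tote

TASK

The beads are to be strung next: while the wooden bead tote stands on the bench, slide its brass gate fully open to the stop, then lift the tote by its upright grip and tilt it so that all four dark beads run through the doorway and down into the brass-edged pouring corner. Finish still holding the tote in the gripper, completely clear of the bench, plainly tilted (some 15 to 35 degrees) and still, with the four beads together in that corner; spill none, and leave the doming block, loupe, tweezers and casting cup where they are.

Things in the scene. Friction and masses are not known exactly. Their poses are not given: they have to be found in the camera images.
- tote: loose open wooden bead tote, 0.45 kg, 180 mm (x) by 170 mm (y), floor 4 mm, walls 5 mm thick and 30 mm high, pale liner. Origin on its underside; walls' outer faces at x = -95 and +85, y = -85 and +85 mm; z up. A partition at x = 0, 8 mm thick, 30 mm high, parts the store side (+x, beads start here) from the pouring side (-x)
- grip (a point): middle of the tote's upright wooden grip, at x = 0, y = -22 mm, 58 mm above the underside: a flat fin on the partition, 12 mm thick along the tote's x, 44 mm long along y, from 30 to 75 mm above the underside; grip it across the 12 mm; the tote nearly balances there
- gate (a joint): how far the brass slide gate is open, m: about 0 shut, 0.044 fully open at its stop; it slides along the tote's y, opening towards -y (towards the grip), with about 0.7 N of friction, and stays where it is left
- gate_tab (a point): the gate's brass thumb tab: 8 mm thick along the tote's x, 14 mm long along y, standing up from 30 to 61 mm above the tote's underside; this point is 47 mm above the underside, at x = -7 mm and y = +70 mm with the gate shut (+26 mm when open: then 19 mm are left between tab and grip)
- lip_corner (a point): inner corner of the tote's pouring corner (-x, +y), at x = -90, y = +80 mm, 12 mm above the underside (height of the centre of a bead on the floor). Here both walls are lowered to 20 mm for 36 mm each way and edged with brass
- foot_a (a point): bottom outer corner of the tote at its x = -95, y = +85 mm (below the pouring corner)
- foot_b (a point): bottom outer corner of the tote at its x = -95, y = -85 mm
- foot_c (a point): bottom outer corner of the tote at its x = +85, y = +85 mm
- foot_d (a point): bottom outer corner of the tote at its x = +85, y = -85 mm
- bead_1: one of four polished dark-grey haematite beads, round, 16 mm, 11 g, drilled; origin at its centre; starts in the store side; rolls when the tote's floor is tilted more than about 5 degrees, slides along walls with friction of about 0.35
- bead_2: one of four polished dark-grey haematite beads, round, 16 mm, 11 g, drilled; origin at its centre; starts in the store side; rolls when the tote's floor is tilted more than about 5 degrees, slides along walls with friction of about 0.35
- bead_3: one of four polished dark-grey haematite beads, round, 16 mm, 11 g, drilled; origin at its centre; starts in the store side; rolls when the tote's floor is tilted more than about 5 degrees, slides along walls with friction of about 0.35
- bead_4: one of four polished dark-grey haematite beads, round, 16 mm, 11 g, drilled; origin at its centre; starts in the store side; rolls when the tote's floor is tilted more than about 5 degrees, slides along walls with friction of about 0.35
- doming_block: bystander: dull brass cube with round hollows, 50 mm; origin under its centre
- loupe: bystander: small black eye loupe, 30 mm across, 26 mm high; origin under its centre
- tweezers: bystander: steel tweezers lying flat, 14 x 162 x 9 mm, long along their own y; origin under their centre
- casting_cup: bystander: brown copper flask of white plaster on a black foot, 50 x 60 x 37 mm; origin under its centre
- doorway (a point): middle of the doorway in the tote's partition, 12 mm above the underside, at x = 0, y = +58 mm: 44 mm wide, from y = +36 mm to the +y wall, open at the top; the gate closes it. The rest of the partition, from the -y wall to y = +36 mm, is fixed

How it is judged:
On the way, in this order (a step that is already met when the one before it is completed fails the run):
1. the gate is fully open (within 4 mm of its stop) while the tote stands level on the bench (value of joint gate above 0.04 m and angle between tote's own z axis and vertical below 0.09 rad and height (world z) of tote below 0.012 m), for 0.2 s.
2. the tote is lifted clear of the bench: all four bottom corners more than 10 mm up (height (world z) of each of foot_a, foot_b, foot_c, foot_d above 0.01 m), for 0.2 s.
At the end, for the whole second after the job is handed in: tote held in the fingers, all four bottom corners over 10 mm above the bench, tilted 10 to 45 degrees, still; gate within 4 mm of its stop; every bead at rest, its centre within 70 mm of the inner pouring corner (a row of four along one wall from the corner counts) (all of step 2 and value of joint gate above 0.04 m and angle between tote's own z axis and vertical between 0.17 and 0.79 rad and contact force between the fingers and tote above 2 N and linear speed of tote below 0.03 m/s and angular speed of tote below 0.5 rad/s and distance between each of bead_1, bead_2, bead_3, bead_4 and lip_corner below 0.07 m and linear speed of each of bead_1, bead_2, bead_3, bead_4 below 0.04 m/s); the arm keeps its last pose, push and grip.
It fails at once if a bead is spilled out of the tote (distance between any of bead_1, bead_2, bead_3, bead_4 and tote above 0.16 m).
It fails at once if a bystander (doming block, loupe, tweezers, casting cup) is moved more than 20 mm (distance of any of doming_block, loupe, tweezers, casting_cup from where it was at the start of the episode above 0.02 m).
It also fails if it takes over 48 s, if anything falls off the work surface, if the arm or the gripper's body presses on something with over 40 N, if the wrist force passes 120 N, or if a joint passes its speed limit or range.

ROBOT

A 6-joint arm with a two-finger parallel gripper is mounted at the origin on a cart in front of the work surface, level with it; the furniture and walls round the work are solid. World frame = base frame: x ahead of the robot, y to its left, z up, the work surface at z = 0. Lengths are in m, angles in rad, forces in N, time in s.
With the tool pointing down it reaches from about 0.3 to 0.775 m from the base axis. Payload 14.6 kg.
Tool frame: the origin (TCP) lies at the very end of the fingers, on their centre line; the grasp point (between the pads) lies 19 mm behind it; z points along the fingers, y is the line along which they close (so a half turn about z gives the same grasp; the last joint's range is limited). The gripper opens to 94 mm and grips with 3 to 60 N. Pads are 16 mm wide; open, the fingers measure 119 mm over their backs; the gripper's body (75 mm by 177 mm) begins 78 mm behind the grasp point.
Start: joints at [1.046, 0.3, 1.521, -0, 1.321, -0.067], TCP at [0.243, 0.493, 0.205] pointing down, gripper open.
Joint ranges: [-3.03, 3.03], [-0.79, 2.21], [0.23, 2.52], [-1.04, 4.18], [0, 3.07], [-2.55, 2.55]. Speed limits (rad/s): [2.22, 2.22, 2.57, 3.14, 3.14, 3.14].

INTERFACE

Orientations are given as [roll, pitch, yaw] about the fixed x, y, z axes, in that order (R = Rz(yaw) Ry(pitch) Rx(roll)).
In Python, from station import * gives the robot as it stands.
- The arm moves only by the tool jog_arm, never from a script. Its argument "rows" is a list of rows, each a list of 3 entries, a list of its own where there are three numbers: the shift along the tool's x, y, z in m, then the turn about the tool's z in degrees, then the finger opening in m, from 0 to 0.094. A call has 1 to 12 rows; each row shifts and turns the commanded pose from where the row before left it, along the tool's axes as they then stand; what a row does not reach is not made up. A row lasts 1/12 s, in which the tool goes at most 41.7 mm and 7.16 degrees, less where a joint would pass 70% of its speed; a pose out of reach is approached as far as the arm can. A call is refused whole if a number of a shift passes 0.0417 or a number of a turn 7.16, either way. A call with a gripper value outside its range is refused whole. The fingers move at their own pace and stop on an object; "squeeze" is the grip in N (left out, the last holds). Time passes only in rows, so rows that do not move let the fingers close. It gives the time, the measured TCP pose, the force, the opening and the grip force at its end, in the units of the state.
- get_obs(): the state, without advancing time (a new reading comes with each control period).
- camera(name): name is "scene" or "side" or "wrist"; returns a dict with "image" (480x640x3 uint8, red, green, blue), "range_z" (480x640 float32, m along the optical axis (not along the pixel's ray), 0 where there is no reading), "K" (3x3 intrinsics, pixels), "world_from_camera" (4x4, takes a point from camera to world coordinates); the wrist camera has in their place "T_tool_cam" (4x4, takes a point from camera to tool coordinates, whose origin is the TCP and whose axes are the flange's). Camera axes: x right, y up, looking along -z (the intrinsics and any distortion apply to the point x, -y, -z); pixel columns grow to the right and rows downward; lengths in m; the calibration is good to about 2 mm. A picture is of the moment at which its call begins: read the wrist's pose just before it.
- hand_in(): hands the job in; it is judged then, once.
Trained networks look in a picture, given as the dict that the camera call returned (one of the last four; its "shot" number tells which), for a name from the list of things; names that differ only in an ending like _2 or _b are one class to them, and where a whole thing is asked for, a point or a joint stands for the part that bears it (a point fixed in the world has none). Each returns a list of dicts, best first, with "p" (0 to 1); they miss things now and then, are a little off and sometimes report something else, mostly with a low value. They report only what shows in the picture. A call takes as long as a camera call.
- search_frame(label, picture): "at" ([column, row] as shares, 0 to 1, of the picture: columns of its width, rows of its height, amid what is visible of it).
- spot_point(label, picture): "at" ([column, row] as shares, 0 to 1, of the picture: columns of its width, rows of its height: a listed point, or the origin of a listed thing).
The state is a dict: "time_s": time; "qpos": joint angles; "joint_vel": joint speeds; "tau": joint torques, N m; "ee_pos": TCP position; "eef_rot": TCP orientation; "force": force on the tool from outside, world axes, zero at the start; "moment": the same for the moment, N m; "grip_width": finger opening in m; "grip_force": force on a finger pad.
Only numpy, scipy, OpenCV 4.12 (cv2) and the standard library are available. Lean on these libraries where they do the work, as an engineer would, in place of code of your own. Each camera call takes 0.05 s, during which the arm holds its last target. There are 200 camera calls.

## Working session

There is one attempt and no reset: what is moved stays moved. The work goes in short steps, Python scripts to look and compute and a tool call to move; the robot and the scene stay as the last step left them, time stands still between calls to the robot, and variables do not carry over. Pictures are saved under pics/ and viewed, at most 10 in all, crops included, and the job is handed in when it is done.

Besides the shell and the picture viewer there is one more tool, called after "Emit:" by a JSON object that holds its "fn" and its "kwargs". jog_arm: Moves the arm, as the interface text tells. Its arguments: {"type":"object","properties":{"rows":{"type":"array","items":{"type":"array"}},"squeeze":{"type":"number"}},"required":["rows"]}

```bash
mkdir -p pics; ls
cat > h.py <<'E'
from station import *
import numpy as np, cv2
from scipy.spatial.transform import Rotation as R
def toolT():
    o=get_obs(); T=np.eye(4); T[:3,:3]=R.from_euler('xyz',o['eef_rot']).as_matrix(); T[:3,3]=o['ee_pos']; return T
def shot(n):
    T=toolT(); p=camera(n)
    p['W']=p['world_from_camera'] if 'world_from_camera' in p else T@p['T_tool_cam']
    return p
def ray(p,at):
    u=at[0]*640; v=at[1]*480; K=np.array(p['K']); d=np.array([(u-K[0,2])/K[0,0],-(v-K[1,2])/K[1,1],-1])
    return p['W'][:3,3], p['W'][:3,:3]@d
def onz(p,at,z):
    c,d=ray(p,at); return c+d*(z-c[2])/d[2]
def depth(p,at):
    c,d=ray(p,at); r=p['range_z'][min(479,int(at[1]*480)),min(639,int(at[0]*640))]; return c+d*r
E
python3 - <<'E'
from h import *
print(get_obs())
zs=dict(grip=.058,gate_tab=.047,lip_corner=.012,foot_a=0,foot_b=0,foot_c=0,foot_d=0,doorway=.012,tote=0,bead_1=.012,doming_block=0,loupe=0,tweezers=0,casting_cup=0)
for n in ['scene','side']:
    p=shot(n); cv2.imwrite(f'pics/{n}0.png',p['image'][:,:,::-1]); print(n,[k for k in p if k not in('image','range_z')])
    for l,z in zs.items():
        for r in spot_point(l,p)[:4]:
            if r['p']>.3: print(l,round(r['p'],2),np.round(np.array(r['at'])*[640,480]),np.round(onz(p,r['at'],z),3))
E
```

```text
pics
{'time_s': 0.0, 'qpos': array([ 1.04640373e+00,  3.00470093e-01,  1.52155080e+00, -2.57577904e-05,
        1.32067554e+00, -6.66050579e-02]), 'joint_vel': array([-0.00123796, -0.00103133,  0.00080486,  0.00043493, -0.00116094,
       -0.00047164]), 'tau': array([-1.37037121e-03, -5.31809485e+01, -3.52743173e+01,  7.07437587e-02,
        2.44183384e-02, -1.60542487e-05]), 'ee_pos': array([0.24296913, 0.49315046, 0.20489969]), 'eef_rot': array([-3.14048966e+00, -4.85691200e-05,  2.68381147e+00]), 'force': array([-0.07765183,  0.69263116, -0.45583881]), 'moment': array([-0.02336387, -0.03271044,  0.00913517]), 'grip_force': 0.0, 'grip_width': 0.09338402394694174}
scene ['K', 'world_from_camera', 'shot', 'W']
grip 0.51 [274. 257.] [0.467 0.065 0.058]
gate_tab 0.47 [341. 245.] [ 0.584 -0.038  0.047]
gate_tab 0.45 [266. 242.] [0.507 0.115 0.047]
lip_corner 0.78 [244. 276.] [0.421 0.118 0.012]
foot_a 0.97 [312. 300.] [ 0.445 -0.042  0.   ]
foot_a 0.74 [274. 232.] [0.587 0.151 0.   ]
foot_a 0.64 [242. 280.] [0.419 0.122 0.   ]
foot_a 0.56 [340. 248.] [ 0.616 -0.019  0.   ]
foot_b 0.97 [
[... 1675 characters left out ...]
 0.16  0.   ]
foot_c 0.6 [259. 253.] [0.416 0.137 0.   ]
foot_c 0.59 [280. 293.] [ 0.442 -0.052  0.   ]
foot_d 0.98 [349. 274.] [ 0.621 -0.01   0.   ]
foot_d 0.71 [326. 241.] [0.603 0.16  0.   ]
foot_d 0.6 [259. 253.] [0.416 0.137 0.   ]
foot_d 0.59 [280. 293.] [ 0.442 -0.052  0.   ]
doorway 0.69 [269. 209.] [0.475 0.36  0.012]
doorway 0.68 [303. 252.] [0.526 0.097 0.012]
tote 0.88 [309. 263.] [0.535 0.06  0.   ]
bead_1 0.37 [322. 255.] [0.573 0.073 0.012]
doming_block 0.81 [267. 209.] [0.469 0.385 0.   ]
loupe 0.71 [411. 358.] [ 0.666 -0.328  0.   ]
tweezers 0.65 [267. 253.] [0.435 0.131 0.   ]
tweezers 0.47 [308. 396.] [ 0.44  -0.383  0.   ]
casting_cup 0.55 [325. 206.] [0.645 0.361 0.   ]
```

Run:
```python
import cv2
a=cv2.imread('pics/scene0.png')[150:390,150:510];b=cv2.imread('pics/side0.png')[180:320,210:410]
cv2.imwrite('pics/s1.png',cv2.resize(a,(800,533),interpolation=2));cv2.imwrite('pics/s2.png',cv2.resize(b,(800,560),interpolation=2))
```

```text
(no output)
```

View pics/s1.png

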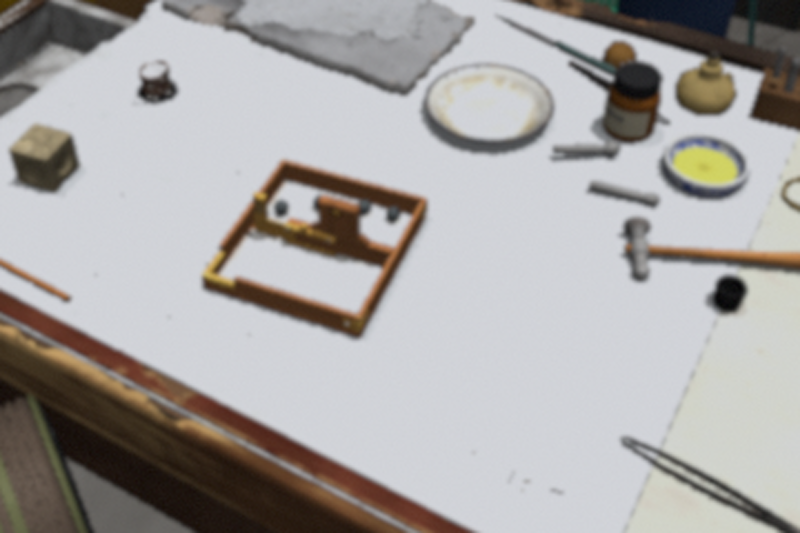

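View pics/s2.png

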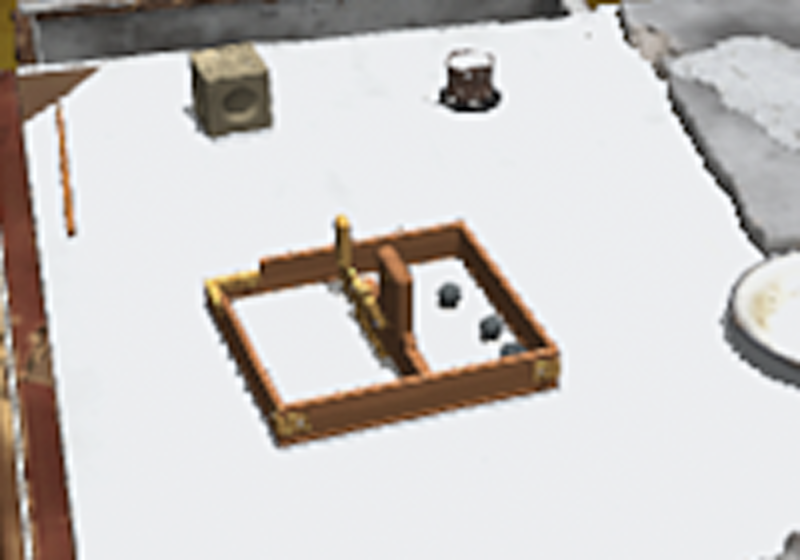

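Emit:
{"fn": "jog_arm", "kwargs": {"rows": [[[-0.033,-0.021,-0.007],0,0.06],[[-0.033,-0.021,-0.007],0,0.06],[[-0.033,-0.021,-0.007],0,0.06],[[-0.033,-0.021,-0.007],0,0.06],[[-0.033,-0.021,-0.007],0,0.06],[[-0.033,-0.021,-0.007],0,0.06],[[-0.033,-0.021,-0.007],0,0.06],[[-0.033,-0.021,-0.007],0,0.06],[[-0.033,-0.021,-0.007],0,0.06],[[-0.033,-0.021,-0.007],0,0.06],[[-0.033,-0.021,-0.007],0,0.06],[[-0.033,-0.021,-0.007],0,0.06]]}}

```text
time_s: 2.5
ee_pos: [0.4875, 0.0904, 0.2901]
eef_rot: [3.141, 0.0, 2.684]
force: [1.6, 0.7, 0.4]
grip_width: 0.0599
grip_force: 0.0
```

Emit:
{"fn": "jog_arm", "kwargs": {"rows": [[[0,0,0],6.9,0.06],[[0,0,0],6.9,0.06],[[0,0,0],6.9,0.06],[[0,0,0],6.9,0.06],[[0,0,0],6.9,0.06],[[0,0,0],6.9,0.06],[[0,0,0],6.9,0.06],[[0,0,0],6.9,0.06],[[0,0,0],0,0.06]]}}

```text
time_s: 3.25
ee_pos: [0.4869, 0.0923, 0.2895]
eef_rot: [3.141, 0.0, 1.714]
force: [-0.2, 1.2, 0.2]
grip_width: 0.06
grip_force: 0.0
```

Run:
```python
from h import *
o=get_obs(); print(o['time_s'],o['ee_pos'],o['eef_rot'],o['qpos'])
zs=dict(grip=.058,gate_tab=.047,lip_corner=.012,foot_a=0,doorway=.012,tote=0,bead_1=.012)
p=shot('wrist'); cv2.imwrite('pics/w0.png',p['image'][:,:,::-1]); print(p['T_tool_cam'])
for l,z in zs.items():
    for r in spot_point(l,p)[:4]:
        if r['p']>.3: print(l,round(r['p'],2),np.round(np.array(r['at'])*[640,480]),np.round(onz(p,r['at'],z),3))
```

```text
3.25 [0.48693439 0.09228099 0.28951043] [3.14145979e+00 4.68941305e-06 1.71446536e+00] [ 1.13376468e-01  1.23827113e-01  1.53934851e+00 -6.66077373e-07
  1.47828409e+00 -3.02925071e-02]
[[ 1.19762696e-03  9.73554463e-01  2.28451904e-01  6.48012323e-02]
 [ 9.99999276e-01 -1.13983183e-03 -3.84928818e-04  1.52360218e-04]
 [-1.14352415e-04  2.28452200e-01 -9.73555124e-01 -1.79663010e-01]
 [ 0.00000000e+00  0.00000000e+00  0.00000000e+00  1.00000000e+00]]
grip 0.7 [356. 276.] [0.526 0.029 0.058]
gate_tab 0.52 [352. 191.] [0.509 0.115 0.047]
lip_corner 0.66 [271. 173.] [0.42  0.119 0.012]
foot_a 0.98 [430. 168.] [0.595 0.149 0.   ]
foot_a 0.63 [268. 168.] [0.415 0.123 0.   ]
foot_a 0.63 [271. 310.] [ 0.437 -0.046  0.   ]
doorway 0.71 [356. 196.] [0.517 0.107 0.012]
tote 0.85 [351. 244.] [0.521 0.049 0.   ]
bead_1 0.61 [410. 263.] [0.591 0.04  0.012]
bead_1 0.6 [271. 168.] [0.42  0.124 0.012]
bead_1 0.56 [383. 192.] [0.546 0.116 0.012]
bead_1 0.51 [401. 227.] [0.573 0.079 0.012]
```

View pics/w0.png

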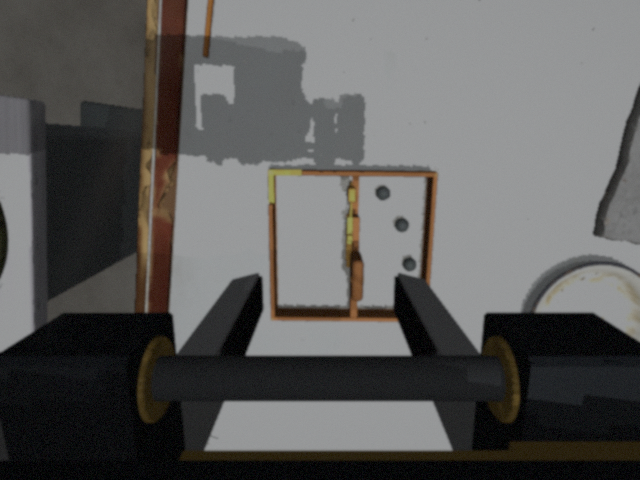

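Emit:
{"fn": "jog_arm", "kwargs": {"rows": [[[0.004,0.0035,0.033],0,0.05],[[0.004,0.0035,0.033],0,0.05],[[0.004,0.0035,0.033],0,0.05],[[0.004,0.0035,0.033],0,0.05],[[0.004,0.0035,0.03],0,0.05],[[0.005,0.0035,0.03],0,0.05],[[0,0,0.02],0,0.05],[[0,0,0],0,0.05]]}}

```text
time_s: 4.32
ee_pos: [0.502, 0.12, 0.0736]
eef_rot: [-3.135, 0.0, 1.721]
force: [-0.9, -0.4, -0.5]
grip_width: 0.0497
grip_force: 0.0
```

Run:
```python
from h import *
p=shot('wrist'); cv2.imwrite('pics/w1.png',p['image'][:,:,::-1])
for l,z in dict(grip=.058,gate_tab=.047).items():
    for r in spot_point(l,p)[:4]:
        if r['p']>.2: print(l,round(r['p'],2),np.round(np.array(r['at'])*[640,480]),np.round(onz(p,r['at'],z),3))
```

```text
grip 0.55 [348. 443.] [0.527 0.028 0.058]
gate_tab 0.93 [338. 290.] [0.509 0.111 0.047]
```

View pics/w1.png

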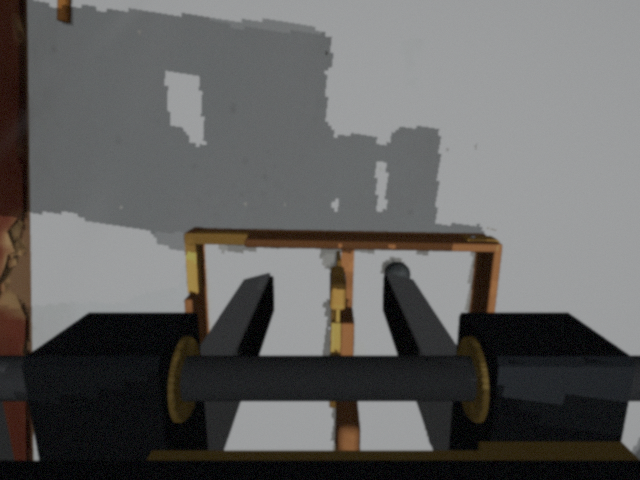

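Run:
```python
from h import *
p=shot('wrist'); K=np.array(p['K']); v,u=np.mgrid[0:480,0:640]; r=p['range_z']
d=np.stack([(u-K[0,2])/K[0,0]*r,-(v-K[1,2])/K[1,1]*r,-r],-1)
P=d@p['W'][:3,:3].T+p['W'][:3,3]; P[r==0]=np.nan
# tote frame guess
a=np.radians(8.2); L=P[...,:2]-[.521,.052]; X=L[...,0]*np.cos(a)+L[...,1]*np.sin(a); Y=-L[...,0]*np.sin(a)+L[...,1]*np.cos(a); Z=P[...,2]
im=p['image'].astype(int)
reg=(u>280)&(u<380)&(v>220)&(v<350)
m=reg&(Z>.045)&(Z<.066); print('tab',m.sum(),[np.nanpercentile(q[m],[5,50,95]).round(4) for q in (X,Y,Z)] if m.sum() else '')
m=(Z>.024)&(Z<.034)&(v<250)&(v>225)&(u>180)&(u<510); print('+y wall',m.sum(),np.nanpercentile(Y[m],[5,50,95]).round(4),np.polyfit(X[m],Y[m],1))
m=(Z>.024)&(Z<.034)&(u>465)&(u<520)&(v>240)&(v<310); print('+x wall',np.nanpercentile(X[m],[5,50,95]).round(4))
m=(Z>.016)&(Z<.034)&(u>170)&(u<215)&(v>225)&(v<330); print('-x wall',np.nanpercentile(X[m],[5,50,95]).round(4))
m=(Z>.06)&(Z<.08)&(v>380)&(u>320)&(u<380); print('grip',m.sum(),[np.nanpercentile(q[m],[5,50,95]).round(4) for q in (X,Y,Z)])
```

```text
tab 527 [array([-0.0082, -0.0046, -0.0007]), array([0.0561, 0.0643, 0.0687]), array([0.0485, 0.0609, 0.0622])]
+y wall 2640 [0.0785 0.0815 0.0835] [-0.00912974  0.08143155]
+x wall [0.0755 0.083  0.0866]
-x wall [-0.0924 -0.088  -0.0764]
grip 1083 [array([-0.004 ,  0.0015,  0.0069]), array([-0.0183, -0.0062, -0.0016]), array([0.0621, 0.0739, 0.076 ])]
```

Emit:
{"fn": "jog_arm", "kwargs": {"rows": [[[-0.0065,0.0045,0.016],0,0.05],[[0,0,0.02],0,0.05],[[0,0,0],0,0.0],[[0,0,0],0,0.0],[[0,0,0],0,0.0],[[0,0,0],0,0.0],[[0,0,0],0,0.0]], "squeeze": 8}}

```text
time_s: 5.1
ee_pos: [0.5099, 0.1145, 0.0426]
eef_rot: [3.14, -0.0, 1.721]
force: [0.7, -0.5, -0.5]
grip_width: 0.02
grip_force: 0.0
```

Emit:
{"fn": "jog_arm", "kwargs": {"rows": [[[0,0,0],0,0.0],[[0,0,0],0,0.0],[[0,0,0],0,0.0],[[0,0,0],0,0.0]]}}

```text
time_s: 5.43
ee_pos: [0.5092, 0.1144, 0.0419]
eef_rot: [-3.141, -0.0, 1.72]
force: [-4.2, 0.0, 7.8]
grip_width: 0.0078
grip_force: 8.0
```

Emit:
{"fn": "jog_arm", "kwargs": {"rows": [[[-0.005,0,0],0,0.0],[[-0.006,0,0],0,0.0],[[-0.006,0,0],0,0.0],[[-0.006,0,0],0,0.0],[[-0.006,0,0],0,0.0],[[-0.005,0,0],0,0.0],[[-0.004,0,0],0,0.0],[[-0.003,0,0],0,0],[[0,0,0],0,0],[[0,0,0],0,0]]}}

```text
time_s: 6.27
ee_pos: [0.5155, 0.0738, 0.0418]
eef_rot: [-3.142, 0.0, 1.72]
force: [-3.5, -0.1, 5.6]
grip_width: 0.008
grip_force: 8.0
```

Emit:
{"fn": "jog_arm", "kwargs": {"rows": [[[0,0,0],0,0.04],[[0,0,0],0,0.04],[[0,0,0],0,0.04],[[0,0,-0.02],0,0.04],[[0.02,0,-0.03],0,0.04],[[0.02,0,-0.03],0,0.04],[[0,0,0],0,0.04]]}}

```text
time_s: 6.85
ee_pos: [0.5114, 0.116, 0.1267]
eef_rot: [3.134, -0.0, 1.722]
force: [0.1, -0.1, 0.3]
grip_width: 0.04
grip_force: 0.0
```

```bash
cat > tab.py <<'E'
from h import *
p=shot('wrist'); K=np.array(p['K']); v,u=np.mgrid[0:480,0:640]; r=p['range_z']
cv2.imwrite('pics/w2.png',p['image'][:,:,::-1])
d=np.stack([(u-K[0,2])/K[0,0]*r,-(v-K[1,2])/K[1,1]*r,-r],-1)
P=d@p['W'][:3,:3].T+p['W'][:3,3]; P[r==0]=np.nan
a=np.radians(8.2); L=P[...,:2]-[.521,.052]; X=L[...,0]*np.cos(a)+L[...,1]*np.sin(a); Y=-L[...,0]*np.sin(a)+L[...,1]*np.cos(a); Z=P[...,2]
f=lambda m:(m.sum(),[np.nanpercentile(q[m],[3,50,97]).round(4) for q in (X,Y,Z)] if m.sum() else '')
n=(abs(X)<.025)
print('tab',f(n&(Z>.054)&(Z<.065)&(Y>.005)&(Y<.08)))
print('grip',f(n&(Z>.068)&(Z<.079)&(Y>-.06)&(Y<.01)))
m=(Z>.024)&(Z<.034)&(Y>.07)&(Y<.095)&(abs(X)<.08); print('+y wall',f(m),np.polyfit(X[m],Y[m],1) if m.sum()>9 else '')
print('+x wall',f((Z>.024)&(Z<.034)&(X>.07)&(X<.1)&(abs(Y)<.07)))
for l,z in dict(grip=.058,gate_tab=.047).items():
    for q in spot_point(l,p)[:2]:
        if q['p']>.2: print(l,round(q['p'],2),np.round(onz(p,q['at'],z),3))
E
python3 tab.py
```

```text
tab (np.int64(293), [array([-0.0063, -0.0024,  0.0015]), array([0.0146, 0.0226, 0.0277]), array([0.0548, 0.0609, 0.0624])])
grip (np.int64(456), [array([-0.002 ,  0.0035,  0.009 ]), array([-0.0467, -0.0378, -0.0292]), array([0.0722, 0.0749, 0.0763])])
+y wall (np.int64(1664), [array([-0.0495,  0.0128,  0.0759]), array([0.0744, 0.0776, 0.0801]), array([0.0248, 0.0301, 0.0315])]) [-0.01549007  0.07765283]
+x wall (np.int64(723), [array([0.0843, 0.086 , 0.0893]), array([0.015 , 0.0423, 0.0683]), array([0.0246, 0.0301, 0.0316])])
gate_tab 0.97 [0.516 0.074 0.047]
```

Emit:
{"fn": "jog_arm", "kwargs": {"rows": [[[0,0.03,-0.025],0,0.04],[[0,0.03,-0.025],0,0.04],[[0,0.03,-0.025],0,0.04],[[0,0.03,-0.025],0,0.04],[[0,0.04,0],0,0.04],[[0,0.04,0],0,0.04],[[0,0.04,0],0,0.04],[[0,0.04,0],0,0.04]]}}

```text
time_s: 7.67
ee_pos: [0.7611, 0.1502, 0.2196]
eef_rot: [-3.138, 0.0, 1.719]
force: [0.6, 0.4, 0.3]
grip_width: 0.0401
grip_force: 0.0
```

Emit:
{"fn": "jog_arm", "kwargs": {"rows": [[[0,0.04,0],0,0.04],[[0,0.04,0],0,0.04],[[0,0.04,0],0,0.04]]}}

```text
time_s: 7.92
ee_pos: [0.8132, 0.1566, 0.2093]
eef_rot: [3.123, -0.001, 1.72]
force: [-10.4, -1.4, 26.2]
grip_width: 0.0399
grip_force: 0.0
```

```bash
python3 -c "
from h import *
o=get_obs(); print(o['ee_pos'],o['eef_rot'],o['qpos'])"
```

```text
[0.81321243 0.15662144 0.20933574] [ 3.12306210e+00 -9.90201712e-04  1.71957396e+00] [ 1.45714961e-01  1.09872276e+00  2.33914555e-01  1.07254153e-03
  1.79042777e+00 -2.81012310e-03]
```

Emit:
{"fn": "jog_arm", "kwargs": {"rows": [[[0,0.01,0],0,0.04],[[0,0.01,0],0,0.04],[[0,0.01,0],0,0.04]]}}

```text
time_s: 8.17
ee_pos: [0.8208, 0.1573, 0.2077]
eef_rot: [3.097, -0.002, 1.72]
force: [-0.3, -0.7, 1.2]
grip_width: 0.0395
grip_force: 0.0
```

```bash
python3 -c "
from h import *
o=get_obs(); print(o['ee_pos'],o['eef_rot'],o['qpos'],o['force'])"
```

```text
[0.82084169 0.15730149 0.20765411] [ 3.09691445e+00 -1.68224858e-03  1.71997296e+00] [ 0.14492713  1.10067098  0.2345958   0.00190494  1.76165481 -0.00380876] [-0.34242516 -0.68821061  1.23671808]
```

Emit:
{"fn": "jog_arm", "kwargs": {"rows": [[[-0.0095,-0.035,0],0,0.06],[[-0.0095,-0.035,0],1,0.06],[[-0.0095,-0.035,0],0,0.06],[[-0.0095,-0.035,0],0,0.06],[[-0.0095,-0.035,0],0,0.06],[[-0.0095,-0.035,0.01],0,0.06],[[-0.0095,-0.035,0.02],0,0.06],[[-0.0095,-0.035,0.02],0,0.06],[[-0.0095,-0.034,0.03],0,0.06],[[0,0,0.01],0,0.06],[[0,0,0],0,0.06]]}}

```text
time_s: 9.08
ee_pos: [0.5849, 0.053, 0.1119]
eef_rot: [3.099, -0.002, 1.71]
force: [0.6, 1.3, -0.4]
grip_width: 0.0602
grip_force: 0.0
```

```bash
python3 tab.py; python3 -c "
from h import *
o=get_obs(); print(o['ee_pos'],o['eef_rot'],o['qpos'])"
```

```text
tab (np.int64(415), [array([-0.0058, -0.0015,  0.0016]), array([0.0144, 0.0213, 0.0274]), array([0.0551, 0.0608, 0.0624])])
grip (np.int64(798), [array([-0.002 ,  0.0037,  0.0097]), array([-0.0283, -0.0144, -0.0058]), array([0.0693, 0.0746, 0.0762])])
+y wall (np.int64(2063), [array([-0.0493,  0.0121,  0.0758]), array([0.0738, 0.0766, 0.0795]), array([0.0265, 0.0302, 0.0316])]) [-0.0155782   0.07682336]
+x wall (np.int64(1795), [array([0.0834, 0.0861, 0.0892]), array([-0.0649,  0.0056,  0.0662]), array([0.0255, 0.0302, 0.0316])])
grip 0.59 [0.529 0.025 0.058]
gate_tab 0.56 [0.516 0.074 0.047]
gate_tab 0.4 [ 0.611 -0.003  0.047]
[0.58782888 0.05384252 0.1144053 ] [ 3.09462209e+00 -1.56347629e-03  1.71061545e+00] [ 0.02613767  0.44843066  1.53955902  0.0076899   1.10712389 -0.11692407]
```

View pics/w2.png

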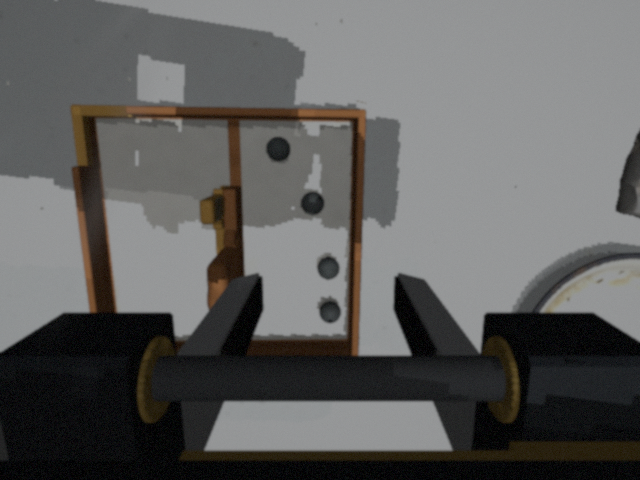

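Emit:
{"fn": "jog_arm", "kwargs": {"rows": [[[-0.01,-0.033,0],0,0.06],[[-0.01,-0.033,0],0,0.06],[[0,0,0],0,0.06],[[0,0,0],0,0.06]]}}

```text
time_s: 9.57
ee_pos: [0.5241, 0.0244, 0.1107]
eef_rot: [3.097, -0.002, 1.71]
force: [-0.2, 0.3, 1.0]
grip_width: 0.0598
grip_force: 0.0
```

```bash
python3 -c "
from h import *
o=get_obs(); print(o['ee_pos'],o['eef_rot'],o['qpos'])"
```

```text
[0.52414891 0.02439857 0.11074542] [ 3.09653474e+00 -1.61959138e-03  1.70991035e+00] [-0.02799254  0.31943738  1.73112357  0.01049521  1.04689327 -0.17211988]
```

Emit:
{"fn": "jog_arm", "kwargs": {"rows": [[[0.001,0.001,0.025],0,0.06],[[0,0,0.025],0,0.06],[[0,0,0.022],0,0.06],[[0,0,0],0,0.0],[[0,0,0],0,0.0],[[0,0,0],0,0.0],[[0,0,0],0,0.0],[[0,0,0],0,0.0],[[0,0,0],0,0.0],[[0,0,0],0,0.0]], "squeeze": 40}}

```text
time_s: 10.4
ee_pos: [0.5272, 0.0263, 0.0376]
eef_rot: [3.099, -0.002, 1.71]
force: [6.5, 1.4, 2.1]
grip_width: 0.0169
grip_force: 2.8
```

Emit:
{"fn": "jog_arm", "kwargs": {"rows": [[[0,0,0],0,0.0],[[0,0,0],0,0.0],[[0,0,0],0,0.0]]}}

```text
time_s: 10.65
ee_pos: [0.5274, 0.0263, 0.0378]
eef_rot: [3.099, -0.002, 1.71]
force: [1.9, 0.6, 7.5]
grip_width: 0.0129
grip_force: 39.9
```

Emit:
{"fn": "jog_arm", "kwargs": {"rows": [[[0,0,-0.01],0,0.0],[[0,0,-0.015],0,0.0],[[0,0,-0.02],0,0.0],[[0,0,-0.03],0,0.0],[[0,0,-0.03],0,0.0],[[0,0,-0.02],0,0.0],[[0,0,-0.01],0,0.0],[[0,0,0],0,0.0]]}}

```text
time_s: 11.32
ee_pos: [0.5217, 0.0252, 0.1736]
eef_rot: [3.098, -0.002, 1.71]
force: [-0.3, -0.4, -6.1]
grip_width: 0.0118
grip_force: 40.0
```

Run:
```python
from h import *
o=get_obs(); print(o['ee_pos'],o['eef_rot'],o['qpos'],o['force'],o['moment'])
p=shot('scene'); K=np.array(p['K']); v,u=np.mgrid[0:480,0:640]; r=p['range_z']
d=np.stack([(u-K[0,2])/K[0,0]*r,-(v-K[1,2])/K[1,1]*r,-r],-1)
P=d@p['W'][:3,:3].T+p['W'][:3,3]; P[r==0]=np.nan
for x in np.arange(.65,1.3,.1):
  print(round(x,2),[ (round(float(np.nanmax(P[m][:,2])),2) if m.sum() else None) for y in np.arange(-.4,.5,.1) for m in [(abs(P[...,0]-x)<.05)&(abs(P[...,1]-y)<.05)]])
s=shot('side'); cv2.imwrite('pics/s3.png',s['image'][:,:,::-1])
```

```text
[0.52166546 0.02519481 0.173585  ] [ 3.09767176e+00 -1.64529484e-03  1.71049964e+00] [-0.02649234  0.2417023   1.67232133  0.0095914   1.18454021 -0.16958166] [-0.3251616  -0.4410451  -6.14769341] [-0.23950915  0.0888419  -0.00821608]
0.65 [0.01, 0.03, 0.03, 0.01, 0.32, 0.17, None, 0.01, 0.04]
0.75 [0.03, 0.03, 0.03, 0.02, 0.02, 0.02, 0.02, 0.01, 0.01]
0.85 [0.01, 0.03, 0.08, 0.09, 0.02, 0.03, 0.03, 0.03, 0.03]
0.95 [0.1, 0.09, 0.08, 0.03, 0.02, 0.03, 0.03, None, 0.03]
1.05 [0.09, 0.09, 0.02, 0.03, 0.02, 0.02, 0.02, 0.02, 0.01]
1.15 [None, None, None, None, None, None, None, None, None]
1.25 [None, None, None, None, None, None, None, None, None]
```

View pics/s3.png

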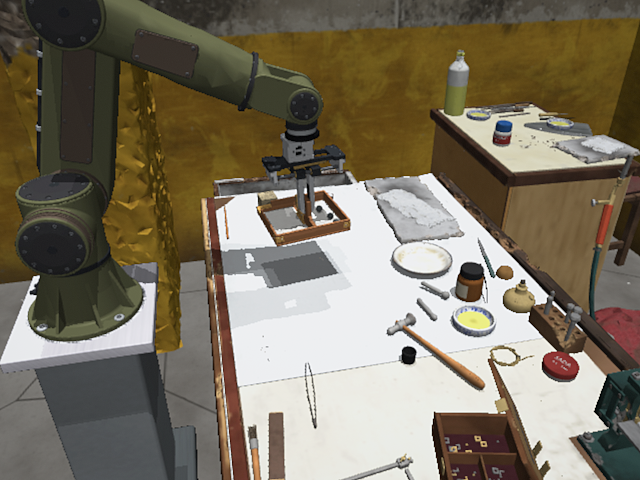

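Emit:
{"fn": "jog_arm", "kwargs": {"rows": [[[0,0.01,-0.01],0,0],[[0,0.02,-0.01],0,0],[[0,0.025,-0.01],0,0],[[0,0.025,-0.01],0,0],[[0,0.025,-0.01],0,0],[[0,0.025,-0.01],0,0],[[0,0.025,-0.01],0,0],[[0,0.025,0],0,0],[[0,0.02,0],0,0],[[0,0.01,0],0,0],[[0,0,0],0,0]]}}

```text
time_s: 12.33
ee_pos: [0.7271, 0.0541, 0.246]
eef_rot: [3.105, -0.003, 1.711]
force: [0.1, -0.1, -6.5]
grip_width: 0.012
grip_force: 40.0
```

Emit:
{"fn": "jog_arm", "kwargs": {"rows": [[[0,0,0],-2,0],[[0,0,0],-4,0],[[0,0,0],-6,0],[[0,0,0],-7,0],[[0,0,0],-7,0],[[0,0,0],-7,0],[[0,0,0],-7,0],[[0,0,0],-7,0],[[0,0,0],-6,0],[[0,0,0],-4,0],[[0,0,0],-2,0],[[0,0,0],0,0]]}}

```text
time_s: 13.33
ee_pos: [0.7256, 0.0538, 0.2485]
eef_rot: [3.12, 0.032, 2.741]
force: [-0.2, 0.2, -5.5]
grip_width: 0.0116
grip_force: 40.0
```

```bash
cat > st.py <<'E'
from h import *
o=get_obs(); T=toolT(); r=np.r_[T[:2,3],0]; r/=np.linalg.norm(r)
print(o['time_s'].__round__(2),o['ee_pos'].round(4),'q',o['qpos'].round(3),'F',o['force'].round(1),o['grip_force'],o['grip_width'])
g=T[:3,:3].T@[0,0,-1]; print('tilt',np.degrees(np.arccos(-T[2,2])).round(2),'downhill tote x,y (aligned): x',g[1].round(3),'y',g[0].round(3))
print('radial in tool axes',(T[:3,:3].T@r).round(3))
E
python3 st.py
```

```text
13.33 [0.7256 0.0538 0.2485] q [ 0.021  0.684  0.865  0.007  1.554 -1.15 ] F [-0.2  0.2 -5.5] 39.98903810977936 0.011573151210271552
tilt 2.22 downhill tote x,y (aligned): x -0.022 y 0.032
radial in tool axes [-0.889  0.456  0.038]
```

Emit:
{"fn": "jog_arm", "kwargs": {"rows": [[[-0.018,0.009,0],0,0],[[-0.018,0.009,0],0,0],[[-0.018,0.009,0],0,0],[[-0.013,0.007,0],0,0],[[-0.013,0.007,0],0,0],[[-0.013,0.007,0],0,0],[[-0.013,0.007,0],0,0],[[-0.013,0.007,0],0,0],[[-0.013,0.007,0],0,0],[[-0.013,0.007,0],0,0],[[-0.013,0.007,0],0,0],[[-0.013,0.007,0],0,0]]}}

```text
time_s: 14.33
ee_pos: [0.8401, 0.0641, 0.2334]
eef_rot: [3.091, 0.087, 2.738]
force: [-0.0, -0.1, -6.2]
grip_width: 0.012
grip_force: 40.0
```

```bash
python3 st.py
```

```text
14.33 [0.8401 0.0641 0.2334] q [ 0.03   1.07   0.236  0.009  1.736 -1.137] F [-0.  -0.1 -6.2] 39.99783396720886 0.012046663827471209
tilt 5.75 downhill tote x,y (aligned): x -0.05 y 0.087
radial in tool axes [-0.884  0.457  0.1  ]
```

Emit:
{"fn": "jog_arm", "kwargs": {"rows": [[[-0.027,0.014,0],0,0],[[-0.027,0.014,0],0,0],[[-0.027,0.014,0],0,0],[[-0.027,0.014,0],0,0],[[-0.027,0.014,0],0,0],[[-0.027,0.014,0],0,0]]}}

```text
time_s: 14.83
ee_pos: [0.8768, 0.0671, 0.2111]
eef_rot: [3.042, 0.18, 2.731]
force: [0.5, -0.2, -5.1]
grip_width: 0.0119
grip_force: 40.0
```

```bash
python3 st.py
```

```text
14.83 [0.8768 0.0671 0.2111] q [ 0.03   1.102  0.236  0.014  1.598 -1.137] F [ 0.5 -0.2 -5.1] 39.998196959495544 0.01190112813735186
tilt 11.77 downhill tote x,y (aligned): x -0.098 y 0.179
radial in tool axes [-0.869  0.45   0.204]
```

Emit:
{"fn": "jog_arm", "kwargs": {"rows": [[[-0.027,0.014,0],0,0],[[-0.027,0.014,0],0,0],[[-0.027,0.014,0],0,0],[[0,0,0],0,0],[[0,0,0],0,0],[[0,0,0],0,0],[[0,0,0],0,0],[[0,0,0],0,0],[[0,0,0],0,0]]}}

```text
time_s: 15.58
ee_pos: [0.8922, 0.0683, 0.2096]
eef_rot: [3.017, 0.226, 2.725]
force: [-0.4, 0.1, -5.9]
grip_width: 0.0119
grip_force: 40.0
```

```bash
python3 st.py
cat > beads.py <<'E'
from h import *
import sys
T=toolT(); w=camera('wrist'); w['W']=T@w['T_tool_cam']; s=shot('scene'); d=shot('side')
# tote frame axes from tool: x=tool y, y=tool x, z=-tool z; origin via grip (0,-.022,.058) at tool z=-.019
A=np.eye(4); A[:3,0]=T[:3,1]; A[:3,1]=T[:3,0]; A[:3,2]=-T[:3,2]
A[:3,3]=T[:3,3]-.019*T[:3,2]-A[:3,:3]@[0,-.022,.058]; Ai=np.linalg.inv(A)
for n,p in (('wrist',w),('scene',s),('side',d)):
    cv2.imwrite(f'pics/b_{n}.png',p['image'][:,:,::-1])
    for q in search_frame('bead_1',p):
        if q['p']<.25: continue
        c,dv=ray(p,q['at']); c=(Ai@np.r_[c,1])[:3]; dv=Ai[:3,:3]@dv; x=c+dv*(.012-c[2])/dv[2]
        print(n,round(q['p'],2),(np.array(q['at'])*[640,480]).round(),'tote mm',(x*1000).round())
E
python3 beads.py
python3 - <<'E'
import cv2
a=cv2.imread('pics/b_scene.png')[130:330,210:530]
cv2.imwrite('pics/c1.png',cv2.resize(a,(800,500),interpolation=2))
E
```

```text
15.58 [0.8922 0.0683 0.2096] q [ 0.031  1.108  0.236  0.016  1.54  -1.137] F [-0.4  0.1 -5.9] 39.99809682369232 0.01185706812493915
tilt 14.79 downhill tote x,y (aligned): x -0.122 y 0.225
radial in tool axes [-0.859  0.445  0.255]
wrist 0.8 [343.  85.] tote mm [ 6. 71. 12.]
wrist 0.73 [187.  84.] tote mm [-67.  71.  12.]
wrist 0.7 [263.  88.] tote mm [-31.  70.  12.]
side 0.73 [441. 184.] tote mm [ 1. -3. 12.]
```

View pics/c1.png

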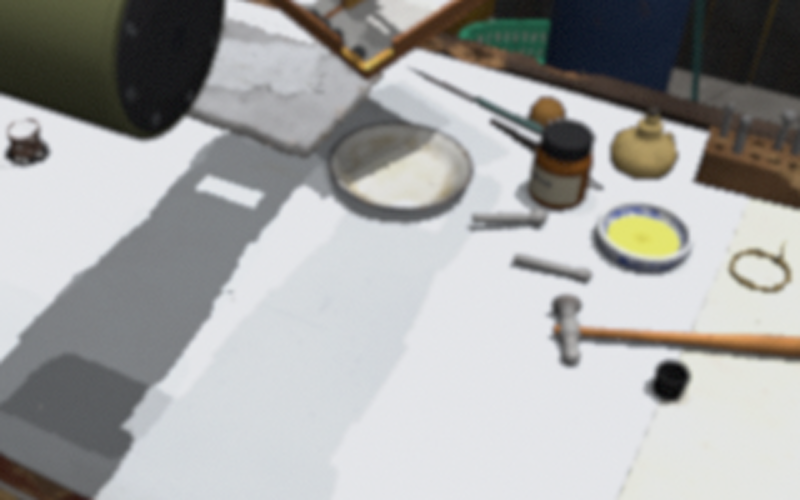

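Emit:
{"fn": "jog_arm", "kwargs": {"rows": [[[0,0,0],2,0],[[0,0,0],4,0],[[0,0,0],4,0],[[0,0,0],4,0],[[0,0,0],4,0],[[0,0,0],2,0],[[-0.02,0.021,0],0,0],[[-0.02,0.021,0],0,0],[[-0.02,0.021,0],0,0],[[-0.02,0.021,0],0,0],[[0,0,0],0,0],[[0,0,0],0,0]]}}

```text
time_s: 16.88
ee_pos: [0.9104, 0.0678, 0.214]
eef_rot: [2.894, 0.216, 2.364]
force: [0.1, 0.2, -4.8]
grip_width: 0.0117
grip_force: 40.0
```

Emit:
{"fn": "jog_arm", "kwargs": {"rows": [[[0,0,0],0,0],[[0,0,0],0,0],[[0,0,0],0,0],[[0,0,0],0,0],[[0,0,0],0,0],[[0,0,0],0,0]]}}

```text
time_s: 17.38
ee_pos: [0.9104, 0.0678, 0.2139]
eef_rot: [2.894, 0.216, 2.363]
force: [0.1, -0.0, -5.6]
grip_width: 0.0118
grip_force: 40.0
```

```bash
python3 st.py; python3 beads.py
```

```text
17.38 [0.9104 0.0678 0.2139] q [ 0.028  1.11   0.236  0.02   1.47  -0.79 ] F [ 0.1 -0.  -5.6] 39.99868333339691 0.011803381084055202
tilt 18.74 downhill tote x,y (aligned): x -0.239 y 0.214
radial in tool axes [-0.643  0.695  0.321]
wrist 0.9 [151.  85.] tote mm [-84.  71.  12.]
wrist 0.77 [222.  86.] tote mm [-51.  70.  12.]
wrist 0.7 [258.  89.] tote mm [-33.  69.  12.]
wrist 0.56 [188.  84.] tote mm [-66.  71.  12.]
```

View pics/b_wrist.png

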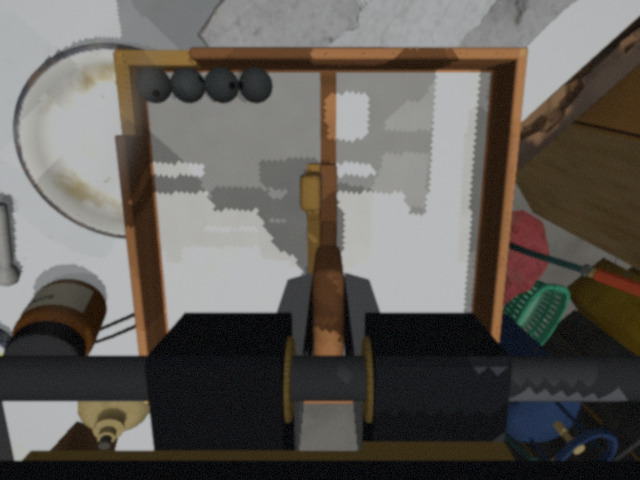

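Run:
```python
from h import *
T=toolT(); p=shot('wrist'); A=np.eye(4); A[:3,0]=T[:3,1]; A[:3,1]=T[:3,0]; A[:3,2]=-T[:3,2]
A[:3,3]=T[:3,3]-.019*T[:3,2]-A[:3,:3]@[0,-.022,.058]; Ai=np.linalg.inv(A)
K=np.array(p['K']); v,u=np.mgrid[0:480,0:640]; r=p['range_z']
d=np.stack([(u-K[0,2])/K[0,0]*r,-(v-K[1,2])/K[1,1]*r,-r],-1)
P=(d@p['W'][:3,:3].T+p['W'][:3,3])@Ai[:3,:3].T+Ai[:3,3]
f=lambda m:np.percentile(P[m],[3,50,97],axis=0).round(4).tolist()
print('tab',f((u>290)&(u<335)&(v>150)&(v<225)&(P[...,2]>.055)&(P[...,2]<.066)))
print('ywall',f((u>200)&(u<480)&(v>40)&(v<75)&(abs(P[...,2]-.03)<.004)))
```

```text
tab [[-0.0111, 0.0187, 0.0564], [-0.0072, 0.0253, 0.0616], [-0.0037, 0.0315, 0.063]]
ywall [[-0.0509, 0.0785, 0.0268], [0.0048, 0.0806, 0.0302], [0.0603, 0.0836, 0.0316]]
```

```bash
python3 -c "
from station import *
print(hand_in())"
```

```text
the job is handed in; nothing more can be done
None
```

I handed in the job with the gate open to its stop and the tote held clear of the bench at about 19° and still. All four beads rest in a row along the wall from the pouring corner, none was spilled, and the arm stayed clear of the bystanders; the hand-in gave no verdict.

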